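# Wedge a power brick off its mount pads

### The arm

A 6-joint arm with a two-finger parallel gripper is mounted at the origin on a cart in front of the work surface, level with it; the furniture and walls round the work are solid. World frame = base frame: x ahead of the robot, y to its left, z up, the work surface at z = 0. Lengths are in mm, angles in rad, forces in N, time in s.
With the tool pointing down it reaches from about 300 to 775 mm from the base axis. Payload 14.6 kg.
Tool frame: the origin (TCP) lies at the very end of the fingers, on their centre line; the grasp point (between the pads) lies 19 mm behind it (grip_point_offset is the distance from the TCP to the grasp point, in mm); z points along the fingers, y is the line along which they close (so a half turn about z gives the same grasp; the last joint's range is limited). The gripper opens to 94 mm and grips with 3 to 60 N. Pads are 16 mm wide; open, the fingers measure 119 mm over their backs; the gripper's body (75 mm by 177 mm) begins 78 mm behind the grasp point.
Start: joints at [-1.407, 0.3, 1.521, -0, 1.321, -0.067], TCP at [125.81, -535.407, 205.446] pointing down, gripper open.
Joint ranges: [-3.03, 3.03], [-0.79, 2.21], [0.23, 2.52], [-1.04, 4.18], [0, 3.07], [-2.55, 2.55]. Speed limits (rad/s): [2.22, 2.22, 2.57, 3.14, 3.14, 3.14].

### API

Orientations are given as [roll, pitch, yaw] about the fixed x, y, z axes, in that order (R = Rz(yaw) Ry(pitch) Rx(roll)).
In Python, from cell import read_state, camera, camera_info, sign_off, grip_point_offset gives the robot as it stands.
- The arm moves only by the shell command python3 -m handwheel 'ROWS' [FORCE]. ROWS is text: rows parted by semicolons, each of 5 numbers parted by spaces: the shift along the world's x, y, z in units of 40 mm (1.0 is 40 mm), then the turn about the world's z in units of 5 degrees (1.0 is 5 degrees), then the closure, from 0 (fully open) to 1 (shut). In form: dx dy dz yaw gripper; .... A call has 1 to 12 rows; each row shifts and turns the commanded pose from where the row before left it; what a row does not reach is not made up. A row lasts 1/12 s, in which the tool goes at most 41.7 mm and 7.16 degrees, less where a joint would pass 70% of its speed; a pose out of reach is approached as far as the arm can. A call is refused whole if a number of a shift passes 1 or a number of a turn 1, either way. A call with a gripper value outside its range is refused whole. The fingers move at their own pace and stop on an object; FORCE is the grip in N (left out, the last holds). Time passes only in rows, so rows that do not move let the fingers close. It gives the time, the measured TCP pose, the force, the opening and the grip force at its end, in the units of the state.
- read_state(): the state, without advancing time (a new reading comes with each control period).
- camera(name): name is "side" or "top"; returns (picture, depth): 400x640x3 uint8, red, green, blue; 400x640 float32, mm along the optical axis (not along the pixel's ray), 0 where there is no reading.
- camera_info(name): a dict with "intrinsics" (3x3 intrinsics, pixels), "world_from_camera" (4x4, takes a point from camera to world coordinates). Camera axes: x right, y down, z forward; pixel columns grow to the right and rows downward; lengths in mm; the calibration is good to about 2 mm. A picture is of the moment at which its call begins. camera_info takes no time and is no camera call.
- sign_off(): hands the job in; it is judged then, once.
The state is a dict: "clock": time; "joints": joint angles; "qd": joint speeds; "effort": joint torques, N m; "eef_pos": TCP position; "eef_rot": TCP orientation; "wrist_force": force on the tool from outside, world axes, zero at the start; "moment": the same for the moment, N m; "finger_gap": finger opening in mm; "finger_force": force on a finger pad.
Only numpy, scipy, OpenCV 4.12 (cv2) and the standard library are available. Lean on these libraries where they do the work, as an engineer would, in place of code of your own. Each camera call takes 0.05 s, during which the arm holds its last target. There are 200 camera calls.

### The job

The black power brick sits on its aluminium mount on the desk. Pick up the wooden wedge, turn it so that its thin edge faces the open front of the mount, and push it along the base plate under the middle of the brick's front end until that end is just lifted clear of both front pads, by about 5 mm and never as much as a centimetre, so that new pads can be slipped in; the rear end stays on its bar. Touch the brick only with the wedge, leave the other things alone, and finish still gripping the wedge in place under the brick.

Things in the scene. Friction and masses are not known exactly. Their poses are not given: they have to be found in the camera images.
- mount: Fixed aluminium mount, base plate 210x90x6 mm on the desk. Origin: on the desk, below the brick's front face, on the centre line. +x: the way the wedge goes in (open front to rear), +y left, z up. Bare plate (top z = 6 mm) from x = -85 to 0 mm. Rear bar x = 75 to 95, top z = 16; side cheeks at y = +-36.5 mm; rear stops at x = 97 mm (2 mm behind the brick), top z = 24 mm.
- brick_front_left (a point): Left lower corner of the front end of the black power brick, on its underside (left seen along the mount's +x). The brick is a 95x65x46 mm box, 0.4 to 0.7 kg, loose on pads and bar, length along the mount's x. Corner at mount x = 0, y = 30 mm, z = 16 mm at the start; its height shows the lift.
- brick_front_right (a point): Right lower corner of the brick's front end, on its underside; at mount x = 0, y = -31 mm, z = 16 mm at the start.
- brick_rear (a point): Middle of the lower rear edge of the brick, on its underside; at mount x = 95 mm, z = 16 mm at the start. It stays on the rear bar.
- wedge_grip (a point): Grasp point of the pale wooden wedge (130 mm long, 22 wide, up to 0.25 kg): middle of its handle block, 28 mm above its underside. Handle 45 mm long (x), 22 wide (y), 44 tall; grasp across the 22 mm. Axes: +x to the thin edge, z up. Ramp falls straight from 23.3 mm high at x = 23 mm to 3.5 mm at the thin edge, x = 108 mm. Starts flat on the desk.
- wedge_edge (a point): Middle of the wedge's thin edge, on its underside, 108 mm ahead of the grasp point. With the wedge flat on the plate, the ramp meets the brick when the edge is 28 mm past its front face; each further 4.3 mm lifts the front end 1 mm (the brick may first slide back 2 mm to the stops).
- spacer: Pale wooden rectangular spacer block without a ramp, 90 x 22 x 22 mm, a bystander; origin at the centre of its underside.
- jar: White jar with a red lid, 48 mm across, 44 mm high, a bystander; origin at the centre of its underside.
- brick: The black power brick itself, as a body; origin on its underside, 53 mm behind its front face; its y axis points to its front end.
- wedge: The wooden wedge itself, as a body; origin on its underside, straight below the grasp point; x towards the thin edge.
- mount_gap (a point): Point on top of the mount's base plate (mount x = 0, y = 0, z = 6 mm), axes as the mount: middle of the mouth of the gap under the brick's front end. The gap is 36 mm wide and 10 mm high, between the two front pads (x = 0 to 20 mm, y = 18 to 33 mm either side, tops at mount z = 16 mm) on which the brick lies.

How it is judged (in metres and radians):
At the end, for the whole second after the job is handed in: Both lower front corners of the brick are 2 to 8.5 mm above their pads, its rear edge is on the bar (within 2.5 mm in height, 10 mm in place); the still brick bears on the wedge and not on the robot; the wedge is still, flat within 7 degrees and gripped (over 2 N) (z of brick_front_left in the frame of mount between 0.018 and 0.0245 m and z of brick_front_right in the frame of mount between 0.018 and 0.0245 m and z of brick_rear in the frame of mount below 0.0185 m and x of brick_rear in the frame of mount above 0.085 m and contact force between wedge and brick above 0.7 N and contact force between the fingers and wedge above 2 N and contact force between the arm and brick below 0.3 N and angle between wedge's own z axis and vertical below 0.12 rad and linear speed of each of brick, wedge below 0.02 m/s); the arm keeps its last pose, push and grip.
It fails at once if the brick's front end is lifted a centimetre or more off its pads (z of any of brick_front_left, brick_front_right in the frame of mount above 0.026 m).
It fails at once if the robot itself pushes on the brick (over 3 N) (contact force between the arm and brick above 3 N).
It fails at once if the spacer block or the jar is moved more than 25 mm (distance of any of spacer, jar from where it was at the start of the episode above 0.025 m).
It also fails if it takes over 40 s, if anything falls off the work surface, if the arm or the gripper's body presses on something with over 40 N, if the wrist force passes 120 N, or if a joint passes its speed limit or range.

## Working session

There is one attempt and no reset: what is moved stays moved. The work goes in short steps, Python scripts to look and compute and a shell command to move; the robot and the scene stay as the last step left them, time stands still between calls to the robot, and variables do not carry over. Pictures are saved under pics/ and viewed, at most 10 in all, crops included, and the job is handed in when it is done.

```bash
mkdir -p pics
cat > h.py <<'E'
import numpy as np, cv2
from cell import read_state, camera, camera_info
def ray(n,u,v):
    i=camera_info(n);K=np.array(i["intrinsics"]);T=np.array(i["world_from_camera"])
    d=T[:3,:3]@np.linalg.inv(K)@np.array([u,v,1.]);return T[:3,3],d
def plane(n,u,v,z):
    o,d=ray(n,u,v);return o+d*(z-o[2])/d[2]
def cloud(n,dep):
    i=camera_info(n);K=np.array(i["intrinsics"]);T=np.array(i["world_from_camera"])
    v,u=np.mgrid[:dep.shape[0],:dep.shape[1]]
    P=np.stack([u,v,np.ones_like(u)],-1)@np.linalg.inv(K).T*dep[...,None]
    return P@T[:3,:3].T+T[:3,3]
E
python3 - <<'E'
from h import *
for n in("top","side"):
    p,d=camera(n);cv2.imwrite(f"pics/{n}0.png",p[:,:,::-1]);np.savez(f"{n}0.npz",p=p,d=d)
    print(n,np.round(camera_info(n)["world_from_camera"],3).tolist(),camera_info(n)["intrinsics"], (d>0).mean())
print(read_state())
E
```

```text
top [[-0.01, -0.991, 0.133, 347.475], [-0.999, 0.015, 0.042, 369.901], [-0.044, -0.132, -0.99, 892.619], [0.0, 0.0, 0.0, 1.0]] [[397.32255279   0.         320.30410756]
 [  0.         397.32255279 201.52815309]
 [  0.           0.           1.        ]] 0.99603125
side [[-0.879, -0.245, 0.408, 111.167], [-0.476, 0.458, -0.75, 1020.07], [-0.003, -0.854, -0.52, 505.566], [0.0, 0.0, 0.0, 1.0]] [[430.57290311   0.         323.28416614]
 [  0.         430.57290311 200.80204494]
 [  0.           0.           1.        ]] 0.995890625
{'clock': 0.1, 'joints': array([-1.40663157e+00,  3.00402594e-01,  1.52149943e+00,  2.75607480e-05,
        1.32068025e+00, -6.66012543e-02]), 'qd': array([ 0.00020767, -0.00180754, -0.00121949, -0.00197754,  0.0012864 ,
       -0.00195182]), 'effort': array([ 2.92861165e-03, -5.32645655e+01, -3.53282940e+01,  7.10223941e-02,
        2.34973856e-02, -5.89728961e-05]), 'eef_pos': array([ 125.76499217, -535.20007176,  204.95844107]), 'eef_rot': array([-3.14060700e+00, -9.24984863e-05,  2.30759135e-01]), 'wrist_force': array([ 0.7056523 , -0.42950617,  0.18327942]), 'moment': array([ 0.01787035,  0.00323679, -0.03715917]), 'finger_force': 0.0, 'finger_gap': 93.89094954067366}
```

View pics/top0.png

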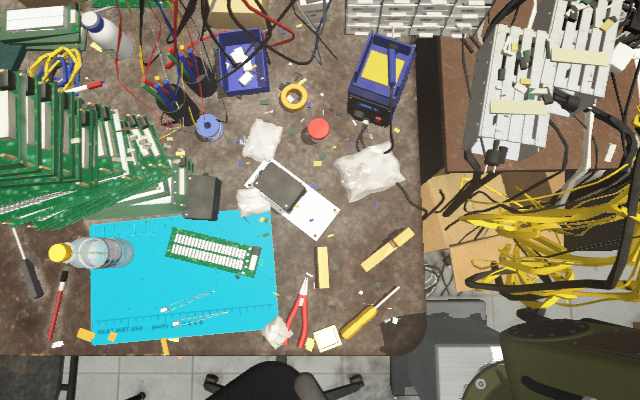

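View pics/side0.png

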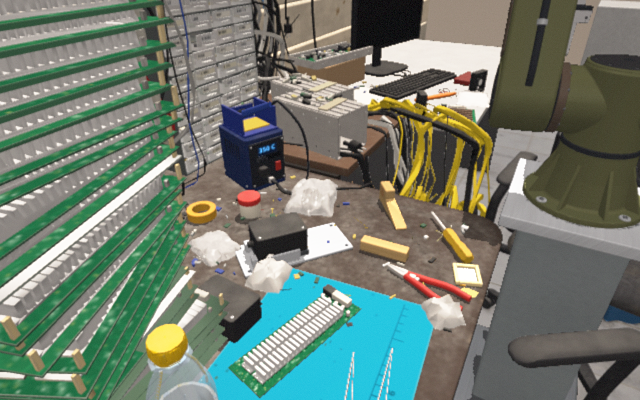

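The top view shows the brick at (280,185) with the bare plate running to about (325,225). The wedge is at (388,250), the spacer at (322,268) and the jar at (318,130). The side view shows the wedge at (392,205) with its handle at the far end (387,190).

```bash
cat > m.py <<'E'
from h import *
f=np.load("top0.npz");p,d=f["p"],f["d"];P=cloud("top",d)
hsv=cv2.cvtColor(p,cv2.COLOR_RGB2HSV)
def comp(mask,box):
    m=np.zeros(mask.shape,np.uint8);x0,y0,x1,y1=box;m[y0:y1,x0:x1]=mask[y0:y1,x0:x1]
    n,l,s,c=cv2.connectedComponentsWithStats(m);k=1+np.argmax(s[1:,4]);return l==k
wood=(hsv[...,0]>10)&(hsv[...,0]<32)&(hsv[...,1]>70)&(hsv[...,2]>110)
for nm,mask,box in(("wedge",wood,(355,222,420,277)),("spacer",wood,(310,242,335,294)),("plate",(hsv[...,1]<40)&(hsv[...,2]>150),(280,165,345,245)),("brick",hsv[...,2]<85,(248,155,312,212)),("jar",(hsv[...,0]<8)&(hsv[...,1]>120),(300,112,335,150))):
    m=comp(mask,box);q=P[m];vu=np.argwhere(m)
    r=cv2.minAreaRect(vu[:,::-1].astype(np.float32))
    print(nm,m.sum(),"zpct",np.round(np.percentile(q[:,2],[2,25,50,75,98]),1),"cen",np.round(np.median(q,0),1),"pxbox",np.round(cv2.boxPoints(r),1).tolist())
    r=cv2.minAreaRect(q[:,:2].astype(np.float32));print("   world",np.round(r[0],1),np.round(r[1],1),np.round(cv2.boxPoints(r),1).tolist())
for n,b in(("top",(240,150,420,290)),("side",(225,170,425,290))):
    g=cv2.imread(f"pics/{n}0.png")[b[1]:b[3],b[0]:b[2]];cv2.imwrite(f"pics/{n}c.png",cv2.resize(g,None,fx=4,fy=4,interpolation=cv2.INTER_CUBIC))
E
python3 m.py
```

```text
wedge 2291 zpct [-2.8 -0.3  1.1  9.2 45.7] cen [346.2 255.    1.1] pxbox [[355.0, 222.0], [419.0, 222.0], [419.0, 276.0], [355.0, 276.0]]
   world [359.2 279.3] [181.  118.8] [[299.20001220703125, 189.1999969482422], [418.0, 188.39999389648438], [419.20001220703125, 369.3999938964844], [300.3999938964844, 370.20001220703125]]
spacer 636 zpct [-2.2  1.7 21.4 22.8 25.7] cen [309.4 400.4  21.4] pxbox [[317.0, 246.0], [334.0, 246.0], [334.0, 293.0], [317.0, 293.0]]
   world [315.3 393.7] [ 46.7 102.8] [[263.5, 371.20001220703125], [366.29998779296875, 369.6000061035156], [367.1000061035156, 416.20001220703125], [264.29998779296875, 417.8999938964844]]
plate 1730 zpct [ 2.2  5.4  6.6  7.7 30.2] cen [442.3 428.8   6.6] pxbox [[256.20001220703125, 196.10000610351562], [281.8999938964844, 162.5], [341.3999938964844, 208.0], [315.79998779296875, 241.60000610351562]]
   world [449.8 434.9] [227.4  96.1] [[342.70001220703125, 373.6000061035156], [419.0, 315.29998779296875], [557.0, 496.1000061035156], [480.6000061035156, 554.4000244140625]]
brick 49 zpct [27.1 39.2 44.5 49.7 57.4] cen [461.5 461.2  44.5] pxbox [[286.5, 210.60000610351562], [303.8999938964844, 188.89999389648438], [305.79998779296875, 190.5], [288.5, 212.1999969482422]]
   world [464.4 458.8] [ 2.4 59.7] [[440.70001220703125, 476.8999938964844], [486.6000061035156, 438.8999938964844], [488.20001220703125, 440.70001220703125], [442.20001220703125, 478.79998779296875]]
jar 383 zpct [ 2.1 44.  45.  46.1 48.7] cen [624.4 409.6  45. ] pxbox [[307.0, 118.0], [328.0, 118.0], [328.0, 139.0], [307.0, 139.0]]
   world [506.9 382.6] [316.4  47.5] [[347.5, 369.8999938964844], [358.20001220703125, 323.6000061035156], [666.4000244140625, 395.20001220703125], [655.7000122070312, 441.5]]
```

View pics/topc.png

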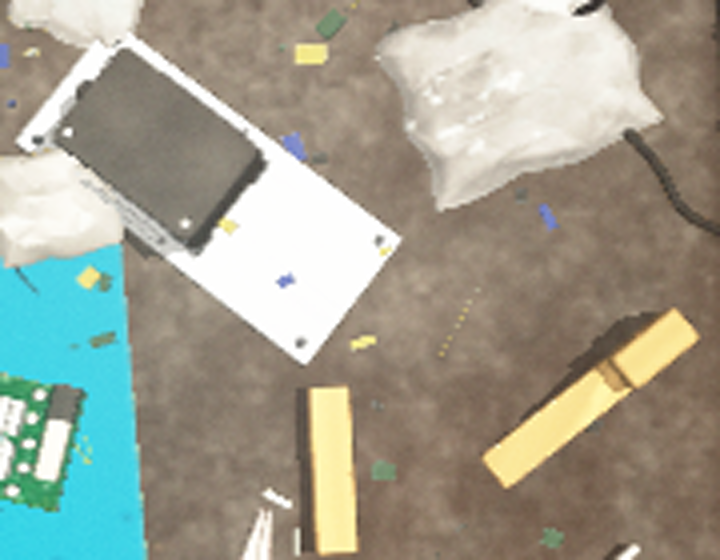

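View pics/sidec.png

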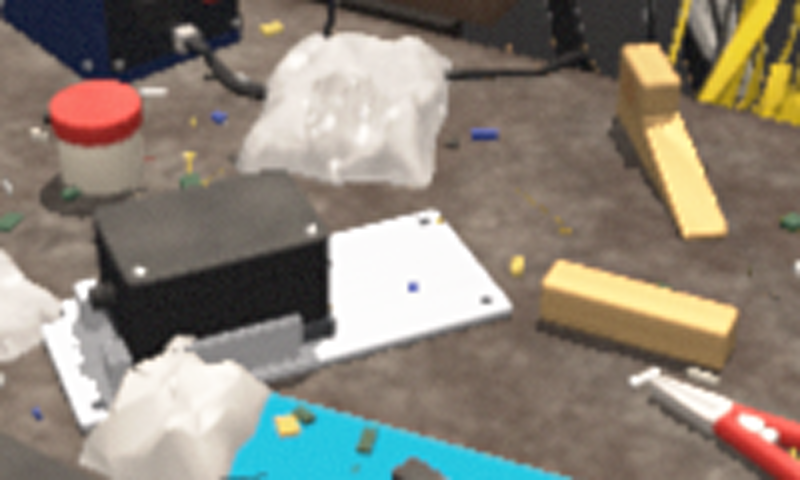

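The top crop shows the plate's front corners at crop (400,238) and (305,363). The wedge handle top is at about (655,348) and its thin edge at about (495,473), pointing down and left. In the side crop the wedge handle stands at (650,75) and the thin edge at (705,235).

```bash
cat > m2.py <<'E'
from h import *
def masks(n):
    f=np.load(n+"0.npz");p=f["p"];return p,cv2.cvtColor(p,cv2.COLOR_RGB2HSV),cloud(n,f["d"])
def big(m,box):
    k=np.zeros(m.shape,np.uint8);x0,y0,x1,y1=box;k[y0:y1,x0:x1]=m[y0:y1,x0:x1]
    n,l,s,c=cv2.connectedComponentsWithStats(k);return (l==1+np.argmax(s[1:,4])).astype(np.uint8)
def quad(m):
    c=max(cv2.findContours(m,0,cv2.CHAIN_APPROX_NONE)[0],key=cv2.contourArea)
    r=cv2.minAreaRect(c);return r,cv2.boxPoints(r),c
for n,wb,pb in(("top",(355,222,420,277),(240,152,345,245)),("side",(375,175,410,232),(230,220,355,290))):
    p,h,P=masks(n)
    wood=(h[...,0]>12)&(h[...,0]<28)&(h[...,1]>90)&(h[...,2]>140)
    m=big(wood,wb);r,b,c=quad(m);print(n,"wedge",m.sum(),np.round(b,1).tolist())
    if n=="top":
        q=P[m>0];H=q[:,2]>38;print(" handle top n",H.sum(),"mean",q[H].mean(0).round(1),"med z",np.median(q[H,2]))
        # ramp end
        ap=cv2.approxPolyDP(cv2.convexHull(c),2.,True)[:,0];print(" hull",ap.tolist())
        hb=(m>0)&(P[...,2]>36);print(" hbox",np.round(cv2.boxPoints(cv2.minAreaRect(np.argwhere(hb)[:,::-1].astype(np.float32))),1).tolist(), np.argwhere(hb).mean(0))
    else:
        print(" hull",cv2.approxPolyDP(cv2.convexHull(c),2.,True)[:,0].tolist())
    w=(h[...,1]<45)&(h[...,2]>165)
    m=big(w,pb);c=max(cv2.findContours(m,0,1)[0],key=cv2.contourArea);print(n,"plate hull",cv2.approxPolyDP(cv2.convexHull(c),2.5,True)[:,0].tolist())
    if n=="top":
        k=(P[...,2]>52)&(P[...,2]<75);k=big(k,(245,150,312,215));vu=np.argwhere(k)[:,::-1].astype(np.float32)
        r=cv2.minAreaRect(vu);print("brick top",k.sum(),np.median(P[k>0],0).round(1),[plane("top",u,v,62).round(1)[:2].tolist() for u,v in cv2.boxPoints(r)])
E
python3 m2.py
python3 - <<'E'
from h import *
pc=lambda n,x,y,z:plane(n,(x+.5)/4-.5+{'top':240,'side':225}[n],(y+.5)/4-.5+{'top':150,'side':170}[n],z).round(1)
for n,L in(("top",[("FR",400,238,6),("FL",305,363,6),("RR",125,33,6),("wE1",484,460,3.5),("wE2",508,488,3.5),("h1",676,308,44),("h2",699,335,44),("brickFR",265,153,62),("brickFL",196,243,62)]),("side",[("FR",437,210,6),("FL",512,304,6),("wE1",686,236,3.5),("wE2",727,233,3.5),("hA",621,51,44),("hB",665,43,44),("hC",682,79,44),("hD",638,85,44)])):
    for k in L: print(n,k[0],pc(n,*k[1:]))
E
```

```text
top wedge 622 [[359.0, 263.79998779296875], [408.29998779296875, 225.60000610351562], [415.0, 234.39999389648438], [365.79998779296875, 272.5]]
 handle top n 224 mean [383.4 233.   55.4] med z 44.040694088757505
 hull [[414, 233], [369, 270], [364, 270], [360, 265], [407, 227]]
 hbox [[372.8999938964844, 254.3000030517578], [408.29998779296875, 225.89999389648438], [414.8999938964844, 234.10000610351562], [379.3999938964844, 262.5]] [236.67555556 403.32      ]
top plate hull [[242, 152], [274, 152], [340, 209], [316, 240], [241, 216]]
brick top 1344 [494.9 493.3  62.7] [[499.2, 551.8], [551.4, 512.1], [490.8, 436.1], [439.6, 475.8]]
side wedge 346 [[383.79998779296875, 199.89999389648438], [394.29998779296875, 195.6999969482422], [407.0, 227.60000610351562], [396.5, 231.8000030517578]]
 hull [[386, 199], [395, 199], [406, 228], [395, 228]]
side plate hull [[352, 245], [279, 289], [246, 286], [230, 258], [230, 238], [331, 222]]
top FR [448.5 364.6   6. ]
top FL [379.3 418.5   6. ]
top RR [569.4 520.6   6. ]
top wE1 [325.1 320.3   3.5]
top wE2 [309.8 307.5   3.5]
top h1 [404.8 219.4  44. ]
top h2 [390.4 207.9  44. ]
top brickFR [488.6 435.8  62. ]
top brickFL [441.1 472.5  62. ]
side FR [444.  362.8   6. ]
side FL [376.  416.8   6. ]
side wE1 [323.8 320.8   3.5]
side wE2 [306.4 308.4   3.5]
side hA [400.6 225.2  44. ]
side hB [382.4 205.   44. ]
side hC [359.9 238.8  44. ]
side hD [378.4 256.1  44. ]
```

Run:
```python
from h import *
C=[]
for n in("top","side"):
    f=np.load(n+"0.npz");P=cloud(n,f["d"])[f["d"]>0];C.append(P)
P=np.concatenate(C)
def seg(a,b,r):
    a,b=np.array(a,float),np.array(b,float);t=np.clip(((P[:,:2]-a)@(b-a))/((b-a)@(b-a)),0,1)
    k=(np.linalg.norm(P[:,:2]-a-t[:,None]*(b-a),axis=1)<r);return k.sum(),np.percentile(P[k,2],[50,95,99.5]).round()if k.sum()else None
for a,b in(((126,-535),(300,-350)),((300,-350),(420,-150)),((420,-150),(420,0)),((420,0),(400,120)),((400,120),(383,230))):print(a,b,seg(a,b,120))
u=np.array([.616,.788]);n=np.array([-.788,.616]);o=np.array([464.5,456.])-0
for x in(-58,-110,-150,-200):
    q=(P[:,:2]-o);X=q@u-x;Y=q@n;k=(abs(X)<50)&(abs(Y)<100);print(x,np.percentile(P[k,2],[50,95,99.5]).round())
i=((P[:,0]>420)&(P[:,0]<560)&(P[:,1]>230)&(P[:,1]<380));print("bag",np.percentile(P[i,2],[50,95,99]).round())
```

```text
(126, -535) (300, -350) (np.int64(7675), array([-188.,  266.,  347.]))
(300, -350) (420, -150) (np.int64(21232), array([-132.,   23.,   51.]))
(420, -150) (420, 0) (np.int64(16237), array([-179.,   17.,   28.]))
(420, 0) (400, 120) (np.int64(7682), array([-142.,   11.,   46.]))
(400, 120) (383, 230) (np.int64(12364), array([ 1., 20., 45.]))
-58 [ 2. 15. 24.]
-110 [ 1. 23. 25.]
-150 [ 1. 22. 24.]
-200 [ 1. 40. 46.]
bag [ 6. 32. 39.]
```

```bash
python3 -m handwheel '0.6 0.8 0 1 0.2;0.6 0.8 0 1 0.3;0.6 0.8 0 1 0.3;0.6 0.8 0 1 0.3;0.6 0.8 0 1 0.3;0.6 0.8 0 1 0.3;0.6 0.8 0 1 0.3;0.6 0.8 0 1 0.3;0.6 0.8 0 1 0.3;0.6 0.8 0 1 0.3;0.6 0.8 0 1 0.3;0.6 0.8 0 1 0.3' 30
```

```text
clock: 1.1
eef_pos: [414.5, -149.5, 205.4]
eef_rot: [3.142, 0.0, 1.282]
wrist_force: [-0.0, -0.8, -0.4]
finger_gap: 65.9
finger_force: 0.0
```

```bash
python3 -m handwheel '-0.07 0.86 0 1 0.3;-0.07 0.86 0 1 0.3;-0.07 0.86 0 1 0.3;-0.07 0.86 0 1 0.3;-0.07 0.86 0 1 0.3;-0.07 0.86 0 1 0.3;-0.07 0.86 0 1 0.3;-0.07 0.86 0 1 0.3;-0.07 0.86 0 1 0.3;-0.07 0.86 0 1 0.3;-0.07 0.86 0 1 0.3;0 0 0 0 0.3'
python3 - <<'E'
from h import *
for n in("top","side"):
    p,d=camera(n);np.savez(f"{n}1.npz",p=p,d=d)
    b={"top":(240,150,440,300),"side":(225,110,425,260)}[n]
    cv2.imwrite(f"pics/{n}1.png",p[:,:,::-1])
    if n=="side":cv2.imwrite("pics/s1c.png",cv2.resize(p[b[1]:b[3],b[0]:b[2],::-1],None,fx=4,fy=4,interpolation=2))
E
```

```text
clock: 2.1
eef_pos: [382.0, 231.0, 205.1]
eef_rot: [-3.141, -0.001, 2.247]
wrist_force: [-0.3, 0.2, -0.9]
finger_gap: 66.0
finger_force: 0.0
```

View pics/s1c.png

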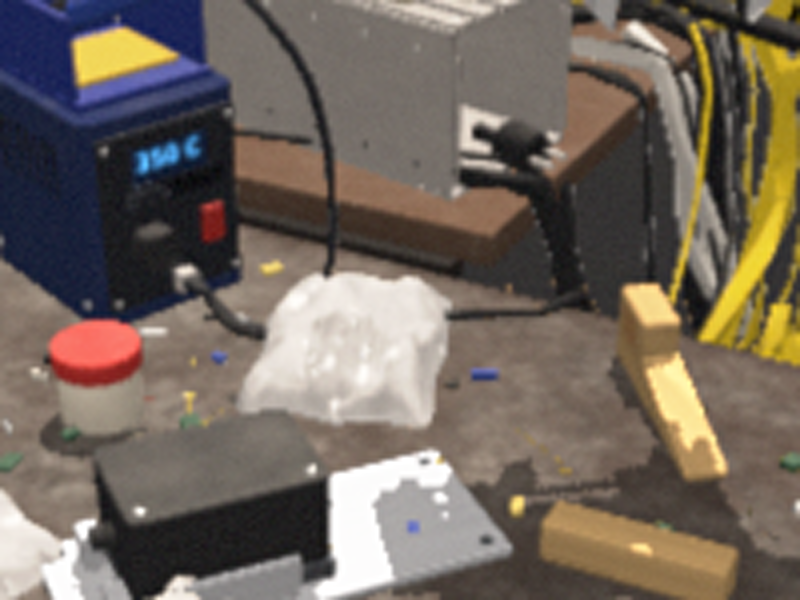

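Nothing has moved: the handle is still at crop (650,310), and the hand is above the crop with only its shadow showing. I'll descend straight down.

```bash
python3 -m handwheel '0 0 -0.9 0 0.3;0 0 -0.9 0 0.3;0 0 -0.9 0 0.3;0 0 -0.6 0 0.3;0 0 -0.3 0 0.3;0 0 0 0 0.3'
python3 - <<'E'
from h import *
out=[]
for n,b in(("side",(335,130,435,250)),("top",(350,200,450,290))):
    p,d=camera(n);out.append(cv2.resize(p[b[1]:b[3],b[0]:b[2],::-1],(400,480 if n=="side" else 360),interpolation=2))
cv2.imwrite("pics/d2.png",np.hstack([out[0],cv2.copyMakeBorder(out[1],0,120,0,0,0)]))
E
```

```text
clock: 2.7
eef_pos: [381.9, 225.1, 59.1]
eef_rot: [-3.137, -0.001, 2.235]
wrist_force: [-0.4, 0.6, 0.1]
finger_gap: 66.2
finger_force: 0.0
```

View pics/d2.png

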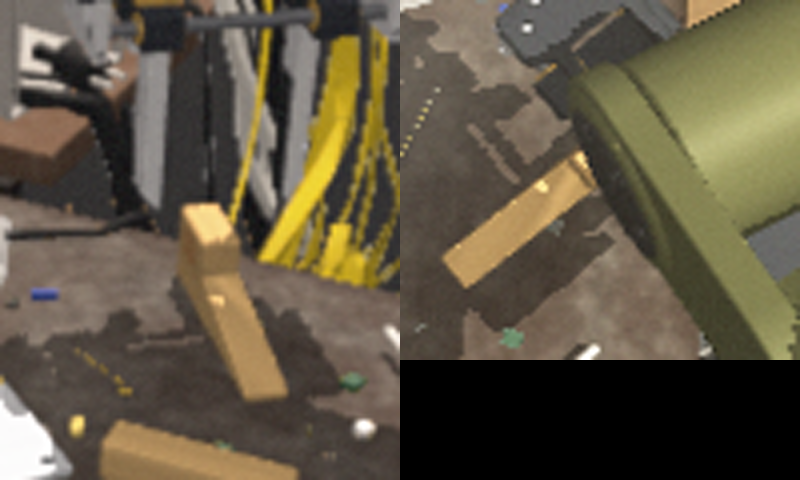

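The hand straddles the handle: fingers at (150,200) and about (300,200), handle top at (208,220) in the left half. I'll lower the rest and close.

```bash
python3 -m handwheel '0 0.1 -0.4 0 0.3;0.03 0.04 -0.4 0 0.3;0 0 -0.4 0 0.3;0 0 -0.02 0 0.3;0 0 0 0 0.3' && python3 -m handwheel '0 0 0 0 0.7;0 0 0 0 0.9;0 0 0 0 1;0 0 0 0 1;0 0 0 0 1;0 0 0 0 1;0 0 0 0 1;0 0 0 0 1' 40
```

```text
clock: 3.22
eef_pos: [384.6, 232.4, 13.5]
eef_rot: [3.141, 0.0, 2.237]
wrist_force: [0.1, 0.2, -0.8]
finger_gap: 65.7
finger_force: 0.0
clock: 3.88
eef_pos: [384.2, 232.6, 12.7]
eef_rot: [-3.141, -0.0, 2.238]
wrist_force: [-2.2, -1.0, 3.1]
finger_gap: 21.7
finger_force: 39.9
```

```bash
python3 -m handwheel '0 0 0.5 0 1;0 0 0.8 0 1;0 0 0.7 0 1;0 0.3 0 -1 1;0 0.3 0 -1 1;0 0.3 0 -1 1;0 0.3 0 -1 1;0 0.3 0 -1 1;0 0.3 0 -1 1;0 0.3 0 -1 1;0 0.2 0 -1 1' && python3 -m handwheel '0 0.2 0 -1 1;0 0.2 0 -1 1;0 0.2 0 -1 1;0 0.1 0 -1 1;0 0.1 0 -1 1;0 0 0 -1 1;0 0 0 -1 1;0 0 0 -0.2 1;0 0 0 0 1;0 0 0 0 1;0 0 0 0 1'
python3 - <<'E'
from h import *
out=[]
for n,b in(("side",(240,130,440,280)),("top",(240,150,440,300))):
    p,d=camera(n);np.savez(f"{n}3.npz",p=p,d=d);out.append(cv2.resize(p[b[1]:b[3],b[0]:b[2],::-1],None,fx=4 if n=="side" else 4,fy=4,interpolation=2))
cv2.imwrite("pics/s3.png",out[0]);cv2.imwrite("pics/t3.png",out[1])
E
```

```text
clock: 4.8
eef_pos: [384.0, 325.4, 92.4]
eef_rot: [-3.141, 0.0, 1.536]
wrist_force: [0.5, 0.3, -3.0]
finger_gap: 21.6
finger_force: 39.9
clock: 5.72
eef_pos: [384.2, 356.5, 92.6]
eef_rot: [-3.142, 0.0, 0.914]
wrist_force: [-0.2, 0.8, -2.4]
finger_gap: 21.6
finger_force: 39.9
```

View pics/s3.png

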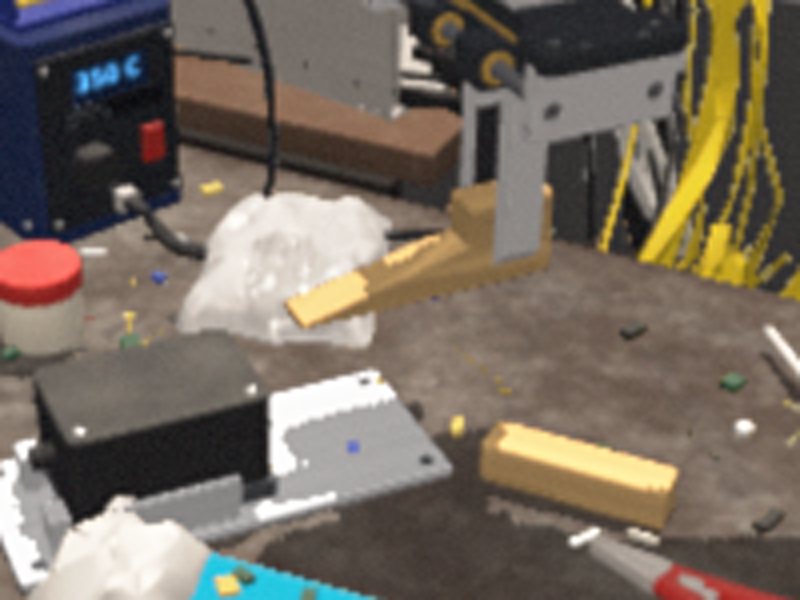

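View pics/t3.png

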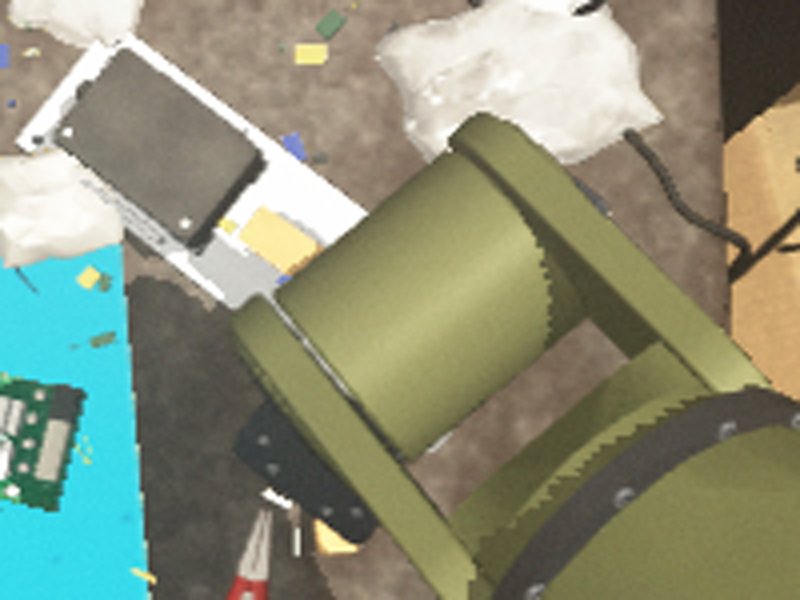

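The side view shows the wedge gripped level, with its thin edge at crop (286,303)–(305,325). The top view shows the thin edge at about (262,206)–(242,240), with the brick untouched.

Run:
```python
from h import *
u=np.array([.616,.788]);n=np.array([-.788,.616]);o=np.array([464.5,456.])
for nm,z in(("top",83),("side",83)):
    f=np.load(nm+"3.npz");h=cv2.cvtColor(f["p"],cv2.COLOR_RGB2HSV);P=cloud(nm,f["d"])
    w=(h[...,0]>10)&(h[...,0]<30)&(h[...,1]>60)&(h[...,2]>90)&(P[...,2]>65)&(P[...,2]<135)
    b={"top":(290,190,330,230),"side":(300,165,380,220)}[nm];m=np.zeros(w.shape,np.uint8);m[b[1]:b[3],b[0]:b[2]]=w[b[1]:b[3],b[0]:b[2]]
    k,l,s,c=cv2.connectedComponentsWithStats(m);l=l==1+np.argmax(s[1:,4])
    c=max(cv2.findContours(l.astype(np.uint8),0,1)[0],key=cv2.contourArea)
    print(nm,l.sum(),"hull px",cv2.approxPolyDP(cv2.convexHull(c),1.5,True)[:,0].tolist())
    q=P[l];X=(q[:,:2]-o)@u;Y=(q[:,:2]-o)@n
    for a in(-60,-50,-40,-30,-22):
        t=abs(X-a)<5
        if t.sum()>3:print("  x",a,"y range",np.percentile(Y[t],[3,50,97]).round(1),"z",np.median(q[t,2]).round(1))
    print("  maxX",np.percentile(X,[95,99]).round(1))
pts={"top":[(262,206),(242,240)],"side":[(286,303),(303,322)]}
for nm,L in pts.items():
    off={"top":(240,150),"side":(240,130)}[nm]
    for x,y in L:
        w=plane(nm,(x+.5)/4-.5+off[0],(y+.5)/4-.5+off[1],83);q=w[:2]-o;print(nm,w.round(1),"mount x,y",(q@u).round(1),(q@n).round(1))
s=np.array([384.2,356.5])-o;print("tcp mount",s@u,s@n)
```

```text
top 189 hull px [[304, 202], [320, 212], [311, 218], [300, 209]]
  x -60 y range [-7.1 -1.3 10.1] z 92.5
  x -50 y range [-7.4  2.7 12.9] z 91.3
  x -40 y range [-7.3  2.9 13.2] z 89.5
  x -30 y range [-6.6  3.3 13.2] z 87.0
  x -22 y range [-5.8  3.5 12.6] z 85.9
  maxX [-22.2 -20.2]
side 892 hull px [[377, 177], [377, 196], [318, 211], [315, 211], [311, 206], [354, 177], [362, 175]]
  x -60 y range [-4.4 12.7 15.7] z 92.9
  x -50 y range [-4.5 12.3 17. ] z 90.5
  x -40 y range [-4.3  9.5 16.6] z 88.7
  x -30 y range [-4.3  8.3 16.6] z 86.7
  x -22 y range [-5.8  7.  16.4] z 85.2
  maxX [-29.  -22.1]
top [457.4 435.8  83. ] mount x,y -20.3 -6.8
top [439.9 446.2  83. ] mount x,y -22.9 13.3
side [455.3 434.9  83. ] mount x,y -22.3 -5.7
side [440.3 445.5  83. ] mount x,y -23.2 12.6
tcp mount -127.8708 1.9844000000000104
```

```bash
python3 -m handwheel '0.06 -0.05 -0.5 -0.1 1;0 0 -0.5 0 1;0 0 -0.4 0 1;0 0 -0.3 0 1;0 0 -0.1 0 1;0 0 0 0 1;0 0 0 0 1'
python3 - <<'E'
from h import *
u=np.array([.616,.788]);n=np.array([-.788,.616]);o=np.array([464.5,456.])
s=read_state()
q=s["eef_pos"][:2]-o;print("tcp mount",q@u,q@n,s["eef_pos"],s["eef_rot"])
out=[]
for nm,b in(("side",(230,180,380,290)),("top",(240,150,340,250))):
    p,d=camera(nm);np.savez(f"{nm}4.npz",p=p,d=d);out.append(cv2.resize(p[b[1]:b[3],b[0]:b[2],::-1],None,fx=4,fy=4,interpolation=2))
cv2.imwrite("pics/s4.png",out[0])
E
```

```text
clock: 6.4
eef_pos: [386.9, 354.9, 21.2]
eef_rot: [3.141, -0.001, 0.903]
wrist_force: [-0.8, 0.1, -1.5]
finger_gap: 22.0
finger_force: 39.9
tcp mount -127.51098385939193 -1.1417705960802396 [386.88399557 354.85847064  21.23412693] [ 3.14145065e+00 -6.94099169e-04  9.03036171e-01]
```

View pics/s4.png

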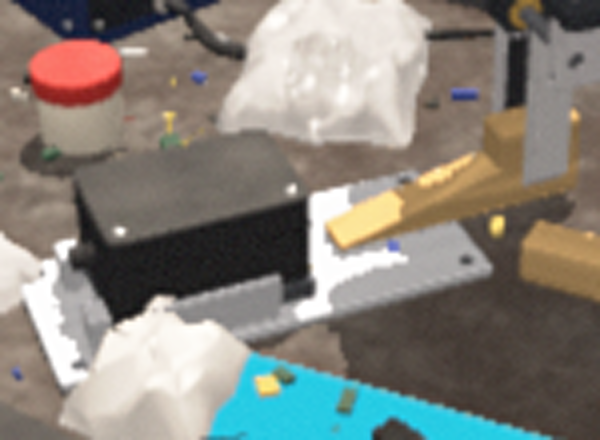

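The wedge hovers level over the plate, its edge at (328,232)–(345,250), centred in front of the brick and clear of the spacer. I'll lower it to contact.

```bash
python3 -m handwheel '0 0 -0.05 0 1;0 0 0 0 1' && python3 -m handwheel '0 0 -0.03 0 1;0 0 0 0 1'
```

```text
clock: 6.67
eef_pos: [386.7, 354.7, 18.9]
eef_rot: [3.141, -0.001, 0.903]
wrist_force: [0.6, 0.5, -1.5]
finger_gap: 21.7
finger_force: 39.9
clock: 6.83
eef_pos: [386.7, 354.9, 18.2]
eef_rot: [-3.142, -0.001, 0.903]
wrist_force: [-3.0, -0.7, 5.3]
finger_gap: 21.6
finger_force: 40.0
```

```bash
python3 -m handwheel '0.12 0.15 0 0 1;0.12 0.15 0 0 1;0.12 0.16 0 0 1;0.12 0.16 0 0 1;0.12 0.16 0 0 1;0 0 0 0 1'
python3 - <<'E'
from h import *
u=np.array([.616,.788]);n=np.array([-.788,.616]);o=np.array([464.5,456.])
q=read_state()["eef_pos"][:2]-o;print("tcp mount",q@u,q@n)
E
```

```text
clock: 7.33
eef_pos: [411.8, 386.9, 18.5]
eef_rot: [3.141, -0.002, 0.903]
wrist_force: [1.2, 2.3, 5.9]
finger_gap: 21.7
finger_force: 40.0
tcp mount -86.9053297584341 -0.9768678951075859
```

```bash
python3 -m handwheel '0.06 0.08 0 0 1;0.06 0.08 0 0 1;0.06 0.08 0 0 1;0.06 0.08 0 0 1;0.06 0.08 0 0 1;0.06 0.08 0 0 1;0 0 0 0 1;0 0 0 0 1'
cat > look.py <<'E'
from h import *
import sys
t=sys.argv[1]
u=np.array([.616,.788]);n=np.array([-.788,.616]);o=np.array([464.5,456.])
s=read_state();q=s["eef_pos"][:2]-o;print("tcp mount",q@u,q@n,s["wrist_force"])
ims=[]
for nm in("side","top"):
    d0=np.load(nm+"0.npz")
    for lab,(p,d) in(("0",(d0["p"],d0["d"])),("now",camera(nm))):
        P=cloud(nm,d);X=(P[...,:2]-o)@u;Y=(P[...,:2]-o)@n
        k=(X>4)&(X<90)&(abs(Y)<28)&(P[...,2]>54)&(P[...,2]<80)
        A=np.c_[X[k],Y[k],np.ones(k.sum())];z=P[...,2][k]
        for _ in range(3):
            c=np.linalg.lstsq(A,z,rcond=None)[0];r=abs(z-A@c);g=r<3;A,z=A[g],z[g]
        print(nm,lab,len(z),"slope x,y",c[:2].round(4),"z at front",c[2].round(2),"rear",(c[2]+95*c[0]).round(2))
    ims.append(p)
p=ims[0][190:290,230:380,::-1];cv2.imwrite(f"pics/s{t}.png",cv2.resize(p,None,fx=5,fy=5,interpolation=2))
np.save(f"side{t}.npy",ims[0])
E
python3 look.py 5
```

```text
clock: 8.0
eef_pos: [425.2, 404.9, 18.6]
eef_rot: [3.141, 0.0, 0.903]
wrist_force: [-4.1, -6.2, 12.5]
finger_gap: 21.7
finger_force: 40.0
tcp mount -64.4864783090063 -0.47496091756456443 [-4.13895275 -6.16413592 12.49117121]
side 0 831 slope x,y [-0.0001  0.0014] z at front 62.75 rear 62.74
side now 847 slope x,y [-0.0376  0.0001] z at front 66.22 rear 62.64
top 0 998 slope x,y [ 0.0005 -0.0043] z at front 62.63 rear 62.68
top now 789 slope x,y [-0.0345  0.0052] z at front 66.05 rear 62.77
```

View pics/s5.png

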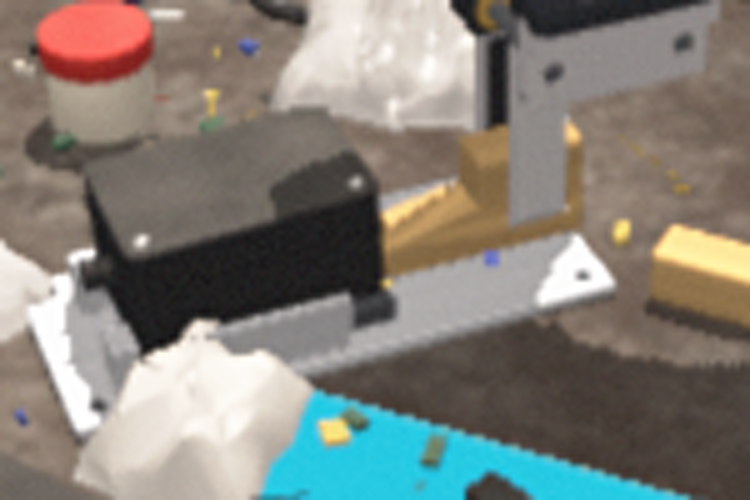

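The side view shows the wedge flat under the brick's front end (385,230), which is tilted up. The fitted top plane gives a front lift of about 3.5 mm with the rear unchanged. I'll push about 7 mm more.

```bash
python3 -m handwheel '0.04 0.05 0 0 1;0.04 0.05 0 0 1;0.03 0.04 0 0 1;0 0 0 0 1;0 0 0 0 1;0 0 0 0 1;0 0 0 0 1' && python3 look.py 6
```

```text
clock: 8.68
eef_pos: [429.4, 410.3, 18.6]
eef_rot: [3.141, 0.001, 0.903]
wrist_force: [-5.5, -6.9, 13.7]
finger_gap: 21.7
finger_force: 40.0
tcp mount -57.61622010065864 -0.48911187686605107 [-5.46533292 -6.90787596 13.71148548]
side 0 831 slope x,y [-0.0001  0.0014] z at front 62.75 rear 62.74
side now 841 slope x,y [-0.0516 -0.0005] z at front 67.57 rear 62.66
top 0 998 slope x,y [ 0.0005 -0.0043] z at front 62.63 rear 62.68
top now 689 slope x,y [-0.0459 -0.0099] z at front 67.35 rear 62.98
```

```bash
python3 -c "
from cell import sign_off;print(sign_off())"
```

```text
the job is handed in; nothing more can be done
None
```

The job is handed in: the wedge sits flat and still gripped under the middle of the brick's front end, which my camera fit puts about 4.8 mm above the pads, with the rear end still on its bar; sign-off returned no verdict.

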